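# Find the hidden release of the parts bin and let its lid down

### The job

The lid of the aluminium parts bin is locked open, and its release pad sits at the bottom of a deep notch hidden somewhere along the bin's front edge, among shallower recesses that do nothing. Find that notch with a fingertip, press the pad inside it right down so that the lid unlocks and drops fully shut by itself, then let the pad spring back up. Leave the loose parts on the counter where they lie, neither pushed about nor picked up.

Things in the scene. Friction and masses are not known exactly. Their poses are not given: they have to be found in the camera images.
- bin: battered aluminium parts bin with a lid, fixed to the counter. Origin on the counter under the middle of the tub; z up, x from the front edge to the hinge (away from the robot, give or take the yaw), y along the front edge. Hinge line of the 152 mm lid at x = +80 mm, 118 mm up; open, the lid reaches 260 mm up, clear of the room above the edge; shut, it ends at x = -72 mm
- edge_mid (a point): middle of the bin's front edge, on its top. The edge is a straight, level, flat-topped aluminium rail, 34 mm wide, 280 mm long, top 125 mm above the counter, at x = -125 mm of the bin. Axes as the bin's. Five equal blocks form it, each 56 mm long, centred at y = -112, -56, 0, 56 and 112 mm from here, in an order that changes: two plain, two recessed, one notched
- edge_end (a point): left end of that edge (+y end, 140 mm from its middle), on its top, on its centre line. The two recesses are 3 mm deep with a solid floor. The notch looks alike, but its floor is the release pad, 8 mm below the top. Recesses and notch are each 44 mm long in y, in the middle of their block, open at the front and back of the rail; plain rounded corners of 2.5 mm
- release (a joint): how far the release pad is pressed straight down, in m: 0 at rest, 0.008 fully down on its stop. Spring: about 2 N to start it moving, 6 N fully down; it springs back when let go. The lid unlocks between 6 and 7.5 mm down
- lid (a joint): angle of the lid in rad: 0 shut, about 1.05 locked open. Once unlocked it comes down by its own weight, damped, in about 1.5 s; should it come to rest against a hand still over the edge, it falls the rest of the way when the hand moves off to the front
- hub: bronze impeller hub, round, 84 mm across its foot, 48 mm high; origin at the centre of its underside. Loose; to be left alone
- vane: red plastic spreader vane, 130 x 45 x 39 mm, long side along its x; origin at the centre of its underside. Loose; to be left alone
- flange_big: larger steel gearbox flange, 110 mm across, 30 mm high; origin at the centre of its underside. Loose; to be left alone
- flange_small: smaller steel gearbox flange, 84 mm across, 30 mm high; origin at the centre of its underside. Loose; to be left alone
- pulley: white nylon pulley wheel, 72 mm across, 28 mm high; origin at the centre of its underside. Loose; to be left alone
- spanner: steel spanner 150 mm long, lying on the counter along its x. Loose; to be left alone

How it is judged:
By the outcome, as a careful person would: the job done as asked, in the order asked, and still so for the second after the job is handed in, with the robot touching nothing.
It also fails if it takes over 64 s, if anything falls off the work surface, if the arm or the gripper's body presses on something with over 40 N, if the wrist force passes 120 N, or if a joint passes its speed limit or range.

### The arm

A 6-joint arm with a two-finger parallel gripper is mounted at the origin on the work surface. World frame = base frame: x ahead of the robot, y to its left, z up, the work surface at z = 0. Lengths are in mm, angles in degrees, forces in N, time in s.
With the tool pointing down it reaches from about 425 to 950 mm from the base axis. Payload 3.5 kg.
Tool frame: the origin (TCP) lies where the fingers leave the gripper's body, on its centre line; the fingertips stand 73 mm ahead of it and the grasp point (between the pads) lies r.grip_depth ahead of it (r.grip_depth is the distance from the TCP to the grasp point, in mm); z points along the fingers, y is the direction in which the jaws open and shut (so a half turn about z gives the same grasp; the last joint's range is limited). The gripper opens to 85 mm and grips with 20 to 120 N. Pads are 22 mm wide; open, the fingers measure 114 mm over their backs; the gripper's body (76 mm by 85 mm) begins 54 mm behind the grasp point. The pads swing forward as they close: fully open they stand 13 mm farther back than shut.
Start: joints at [65.374, 16.404, 90.338, -0, 73.258, -8.594], TCP at [186.374, 648.746, 303.925] pointing down, gripper open.
Joint ranges: [-158.93, 158.93], [-51.34, 127.21], [12.03, 142.37], [-87.48, 267.48], [13.55, 161.25], [-162.69, 162.69]. Speed limits (degrees/s): [159.86, 159.86, 180, 180, 180, 180].

### API

Orientations are given as a 3x3 rotation matrix whose columns are the frame's x, y, z axes.
In Python, from plant import r, vision gives the robot as it stands.
- The arm moves only by the tool jog_arm, never from a script. Its argument "commands" is text: rows parted by semicolons, each of 7 numbers parted by spaces: the shift along the tool's x, y, z in cm, then the turn, a rotation vector about the tool's x, y, z in rad, then the gripper's target within -1 to 1 (fully open at 1, half-way at 0, shut at -1). In form: tx ty tz ax ay az hand; .... A call has 1 to 5 rows; each row is the pose to reach, as a shift and turn from the pose commanded when the call began, along the tool's axes at that moment; what a row does not reach only later rows make up. A row lasts 1/10 s, in which the tool goes at most 50 mm and 8.59 degrees, less where a joint would pass 70% of its speed; a pose out of reach is approached as far as the arm can. A call with a gripper value outside its range is refused whole. The fingers move at their own pace and stop on an object; "squeeze" is the grip in N (left out, the last holds). Time passes only in rows, so rows that repeat a pose let the fingers close. It gives the time, the measured TCP pose, the force and the opening at its end, in the units of the state.
- r.sense(): the state, without advancing time (a new reading comes with each control period).
- vision.snapshot(name): name is "scene" or "top" or "wrist"; returns a dict with "frame" (480x640x3 uint8, blue, green, red), "depth" (480x640 float32, mm along the optical axis (not along the pixel's ray), 0 where there is no reading), "vertical_fov" (degrees; the focal length in pixels is half the picture's height over the tangent of half this angle, whatever the lens; pixels are square), "cx", "cy" (the principal point, pixels), "T" (4x4, takes a point from camera to world coordinates). Camera axes: x right, y down, z forward; pixel columns grow to the right and rows downward; lengths in mm; the calibration is good to about 2 mm. A picture is of the moment at which its call begins.
- r.finish_job(): hands the job in, once; it reports no verdict.
The state is a dict: "t": time; "joints": joint angles; "joint_velocities": joint speeds; "effort": joint torques, N m; "tcp_pos": TCP position; "tool_rot": TCP orientation; "ft_force": force on the tool from outside, world axes, zero at the start; "moment": the same for the moment, N m; "grip_width": finger opening in mm.
Only numpy, scipy, OpenCV 4.12 (cv2) and the standard library are available. Lean on these libraries where they do the work, as an engineer would, in place of code of your own. Each camera call takes 0.05 s, during which the arm holds its last target.

## Working session

There is one attempt and no reset: what is moved stays moved. The work goes in short steps, Python scripts to look and compute and a tool call to move; the robot and the scene stay as the last step left them, time stands still between calls to the robot, and variables do not carry over. Pictures are saved under pics/ and viewed, and the job is handed in when it is done.

Besides the shell and the picture viewer there is one more tool, called after ">>>" as a command line: name --argument value ..., lists and objects as JSON in quotes. jog_arm: Moves the arm, as the interface text tells. Its arguments: {"type":"object","properties":{"commands":{"type":"string"},"squeeze":{"type":"number"}},"required":["commands"]}

```bash
mkdir -p pics; ls; python3 - <<'E'
from plant import r, vision
import cv2,numpy as np
for n in ["scene","top","wrist"]:
    s=vision.snapshot(n); cv2.imwrite(f"pics/{n}0.png",s["frame"]); np.savez(f"/tmp/{n}0.npz",**s)
    print(n,s["vertical_fov"],s["cx"],s["cy"],np.round(s["T"],3).tolist(),(s["depth"]>0).mean())
q=r.sense();print(q["t"],q["tcp_pos"],np.round(q["tool_rot"],3).tolist(),q["ft_force"],q["grip_width"],r.grip_depth)
E
```

```text
pics
scene 55.06883220738436 318.88390369449803 242.88405937249232 [[0.099, 0.862, -0.497, 1086.911], [0.995, -0.079, 0.062, -47.261], [0.014, -0.5, -0.866, 994.773], [0.0, 0.0, 0.0, 1.0]] 0.9958203125
top 53.995191742667366 322.4340323205544 244.96330620865928 [[0.021, -0.989, 0.149, 365.996], [-1.0, -0.02, 0.009, 2.139], [-0.006, -0.149, -0.989, 1410.418], [0.0, 0.0, 0.0, 1.0]] 0.995810546875
wrist 71.14527741957585 316.4011629870658 239.14939783810277 [[0.276, 0.914, 0.297, 108.763], [0.961, -0.262, -0.087, 670.733], [-0.002, 0.31, -0.951, 372.726], [0.0, 0.0, 0.0, 1.0]] 0.9960611979166667
0.15 [186.23466685 648.41246392 302.8356486 ] [[-0.961, 0.276, -0.001], [0.276, 0.961, -0.002], [0.0, -0.002, -1.0]] [ 0.21060963 -0.1926719  -0.42094643] 85.04518544198545 53.900000000000006
```

View pics/scene0.png

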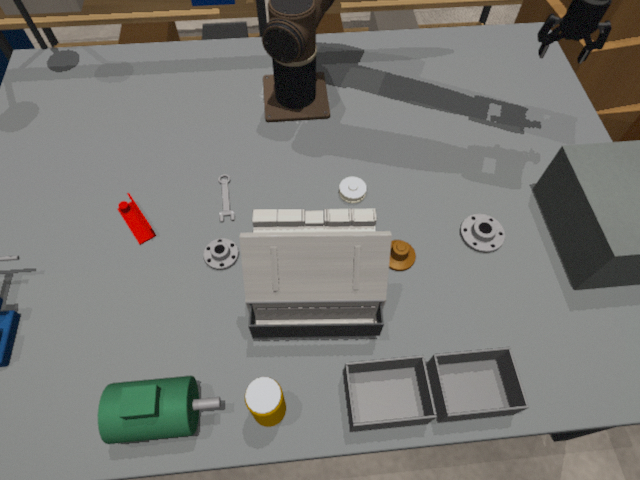

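View pics/top0.png

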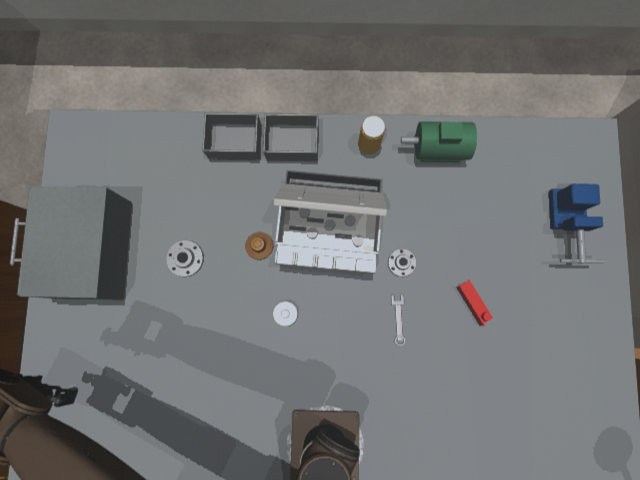

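View pics/wrist0.png

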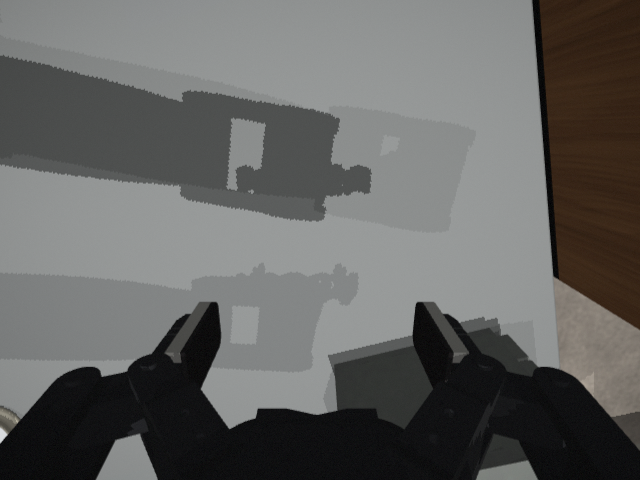

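The scene view shows the bin's rail at about (253–376, 208–232), with the pulley in front near (352,189) and the hub to its right. The top view shows the rail at about (276–377, 247–272). I'll zoom in and use the depth.

```bash
cat > h.py <<'E'
import numpy as np,cv2
def load(n): return dict(np.load(f"/tmp/{n}.npz"))
def cloud(s):
    f=240/np.tan(np.radians(float(s["vertical_fov"]))/2)
    v,u=np.mgrid[0:480,0:640]; d=s["depth"]
    P=np.stack([(u-s["cx"])/f*d,(v-s["cy"])/f*d,d],-1)
    return P@s["T"][:3,:3].T+s["T"][:3,3]
E
python3 - <<'E'
from h import *
for n,(a,b,c,d) in dict(scene=(235,395,195,255),top=(262,392,222,282)).items():
    s=load(n+"0"); cv2.imwrite(f"pics/{n}_z.png",cv2.resize(s["frame"][c:d,a:b],None,fx=5,fy=5,interpolation=cv2.INTER_NEAREST))
    P=cloud(s)[c:d,a:b].reshape(-1,3)
    m=(P[:,2]>113)&(P[:,2]<137)&(P[:,0]<520); Q=P[m]
    print(n,m.sum(),np.percentile(Q,[1,50,99],axis=0).round(1).tolist())
    rc=cv2.minAreaRect(Q[:,:2].astype(np.float32)); print(rc,cv2.boxPoints(rc).round(1).tolist())
E
```

```text
scene 1101 [[488.6, -128.2, 115.6], [508.6, -24.1, 125.6], [519.9, 145.1, 130.1]]
((511.4533996582031, 10.373489379882812), (279.41302490234375, 33.27536392211914), 86.38959503173828) [[486.1000061035156, -128.0], [519.2999877929688, -130.10000610351562], [536.9000244140625, 148.8000030517578], [503.6000061035156, 150.89999389648438]]
top 769 [[490.5, -131.0, 113.6], [509.0, -32.0, 121.6], [519.8, 141.1, 128.1]]
((510.34478759765625, 7.0177459716796875), (281.0133056640625, 30.475509643554688), 87.00269317626953) [[487.79998779296875, -132.5], [518.2000122070312, -134.10000610351562], [532.9000244140625, 146.5], [502.5, 148.10000610351562]]
```

View pics/scene_z.png

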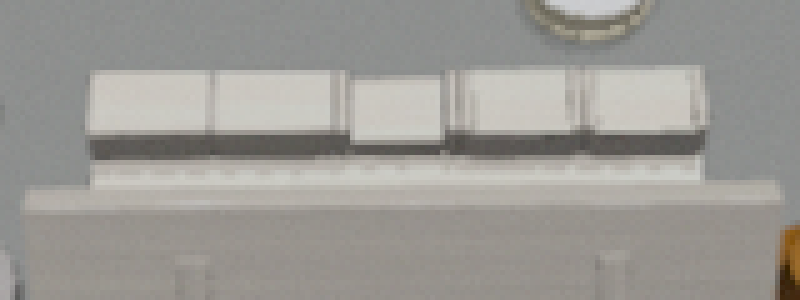

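View pics/top_z.png

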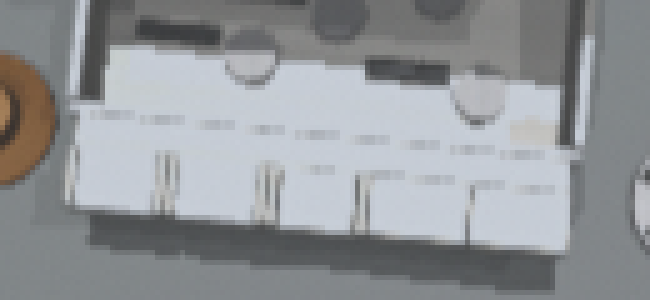

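The zoomed scene view shows the middle block, at zoom (350–445, 80–142), with its floor clearly lower. The two on the right look shallow and the two on the left plain. I'll check that with a depth profile along the rail and refine the frame.

```bash
python3 - <<'E'
from h import *
for n,(a,b,c,d) in dict(scene=(235,395,195,255),top=(262,392,222,282)).items():
    s=load(n+"0"); P=cloud(s)[c:d,a:b].reshape(-1,3)
    cen=np.array([511,8.7]); yaw=np.radians(-3.3)
    # bin y axis dir: (0.06,1): x axis (cos,sin)
    for it in range(4):
        X=np.array([np.cos(yaw),np.sin(yaw)]);Y=np.array([-X[1],X[0]])
        lx=(P[:,:2]-cen)@X; ly=(P[:,:2]-cen)@Y
        m=(P[:,2]>112)&(P[:,2]<137)&(abs(lx)<24)&(abs(ly)<150)
        # front & rear edges per y bin
        ys=np.arange(-130,131,10);fr=[];
        for y in ys:
            k=m&(abs(ly-y)<6); fr.append(lx[k].min() if k.sum()>3 else np.nan)
        fr=np.array(fr); g=~np.isnan(fr); p=np.polyfit(ys[g],fr[g],1); 
        yaw+=-p[0]
    print(n,"yaw",np.degrees(yaw),"front edge lx",p[1],fr.round(1).tolist()," ly range",np.percentile(ly[m],[0,1,99,100]).round(1))
    for y in range(-140,141,8):
        k=(abs(lx)<12)&(abs(ly-y)<4)&(P[:,2]>100); print(y,k.sum(),np.median(P[k,2]).round(1),end=" | ")
    print()
E
```

```text
scene yaw -4.149016370878327 front edge lx -14.729778196891553 [-15.1, -15.1, -15.1, -14.5, -14.5, -15.0, -14.5, -15.2, -15.2, -12.9, -14.1, -15.3, -16.1, -15.8, -14.7, -14.7, -12.9, -14.5, -13.8, -13.8, -13.1, -13.1, -15.5, -17.2, -16.4, -14.7, -14.8]  ly range [-138.  -135.3  138.3  141.4]
-140 8 124.9 | -132 33 126.5 | -124 29 126.6 | -116 35 127.1 | -108 27 127.2 | -100 35 126.9 | -92 28 127.0 | -84 33 127.1 | -76 31 127.1 | -68 32 127.3 | -60 36 126.8 | -52 28 126.7 | -44 35 126.8 | -36 27 126.6 | -28 36 126.3 | -20 24 121.5 | -12 38 119.2 | -4 26 119.1 | 4 36 119.1 | 12 28 119.0 | 20 29 118.3 | 28 33 126.3 | 36 29 125.7 | 44 34 124.2 | 52 29 124.4 | 60 32 124.4 | 68 30 123.8 | 76 34 124.5 | 84 33 126.4 | 92 34 125.5 | 100 28 124.7 | 108 36 124.4 | 116 30 124.2 | 124 33 124.5 | 132 26 124.2 | 140 21 126.2 | 
top yaw -4.460119210934808 front edge lx -11.690714816130757 [-10.9, -11.7, -12.1, -11.4, -11.8, -11.4, -11.7, -12.5, -12.5, -11.6, -12.1, -10.4, -10.9, -12.2, -12.1, -12.1, -12.3, -10.8, -12.1, -12.3, -10.6, -12.0, -12.1, -11.1, -12.0, -11.7, -11.4]  ly range [-141.9 -138.9  135.1  138.6]
-140 18 123.2 | -132 29 123.6 | -124 28 122.0 | -116 25 122.0 | -108 27 123.3 | -100 27 123.0 | -92 26 123.4 | -84 28 121.4 | -76 25 121.5 | -68 28 123.6 | -60 26 121.8 | -52 28 123.4 | -44 28 122.5 | -36 27 122.2 | -28 26 121.1 | -20 22 115.2 | -12 25 116.2 | -4 26 115.3 | 4 24 116.6 | 12 23 114.4 | 20 27 117.8 | 28 25 121.8 | 36 27 118.8 | 44 26 120.6 | 52 25 119.5 | 60 25 120.0 | 68 28 118.4 | 76 27 120.9 | 84 25 121.8 | 92 26 119.2 | 100 28 118.6 | 108 25 119.4 | 116 27 119.1 | 124 26 119.5 | 132 26 121.4 | 140 6 121.9 |
```

The profile is clear. The middle block's floor is about 8 mm lower, the two +y blocks about 3 mm lower, and the two -y blocks are plain. That puts edge_mid near (515, 8.5) with a yaw of about -4.3°. Before moving I'll check the approach corridor for obstacles.

```bash
python3 - <<'E'
from h import *
a=np.array([186,648.]);b=np.array([515,8.5]);L=np.linalg.norm(b-a);u=(b-a)/L
for n in ["scene0","top0"]:
    P=cloud(load(n)).reshape(-1,3); t=(P[:,:2]-a)@u; d=(P[:,:2]-a)@np.array([-u[1],u[0]])
    for t0 in range(0,int(L),80):
        k=(t>t0)&(t<t0+80)&(abs(d)<130); print(n,t0,k.sum(),np.percentile(P[k,2],99.5).round() if k.sum() else '')
E
```

```text
scene0 0 3634 414.0
scene0 80 1942 8.0
scene0 160 2022 8.0
scene0 240 2131 7.0
scene0 320 2254 8.0
scene0 400 2379 7.0
scene0 480 2085 33.0
scene0 560 1338 128.0
scene0 640 1271 129.0
top0 0 4789 564.0
top0 80 5220 581.0
top0 160 2562 574.0
top0 240 2399 5.0
top0 320 2374 5.0
top0 400 2358 5.0
top0 480 2326 28.0
top0 560 2380 124.0
top0 640 2367 125.0
```

>>> jog_arm --commands "-2.8 -2.9 0 0 0 -0.1 -1; -6 -6.3 0 0 0 -0.2 -1; -9.2 -9.7 0 0 0 -0.206 -1; -12.3 -13.1 0 0 0 -0.206 -1; -15.4 -16.4 0 0 0 -0.206 -1" --squeeze 30

```text
t: 0.65
tcp_pos: [289.4, 446.8, 303.5]
tool_rot: [[-0.997, 0.073, -0.0], [0.073, 0.997, -0.001], [0.0, -0.001, -1.0]]
ft_force: [1.2, -0.1, -0.3]
grip_width: 12.0
```

>>> jog_arm --commands "-2.5 -4 0 0 0 0 -1; -5 -8 0 0 0 0 -1; -7.5 -12 0 0 0 0 -1; -10 -16 0 0 0 0 -1; -12.5 -20 0 0 0 0 -1"

```text
t: 1.15
tcp_pos: [399.3, 238.1, 303.8]
tool_rot: [[-0.997, 0.073, 0.0], [0.073, 0.997, 0.0], [-0.0, 0.0, -1.0]]
ft_force: [1.3, -0.7, -0.0]
grip_width: 0.1
```

>>> jog_arm --commands "-2.5 -4 0 0 0 0 -1; -5 -8 0 0 0 0 -1; -7.5 -12 0 0 0 0 -1; -10 -16 0 0 0 0 -1; -12.5 -20 0 0 0 0 -1"

```text
t: 1.65
tcp_pos: [509.3, 29.4, 303.8]
tool_rot: [[-0.997, 0.074, 0.0], [0.074, 0.997, 0.0], [-0.0, 0.0, -1.0]]
ft_force: [1.1, 0.6, -0.5]
grip_width: -0.4
```

```bash
python3 - <<'E'
from plant import r, vision
from h import *
for n in ["wrist","scene"]:
    s=vision.snapshot(n); cv2.imwrite(f"pics/{n}1.png",s["frame"]); np.savez(f"/tmp/{n}1.npz",**s)
q=r.sense();print(q["t"],q["tcp_pos"],np.round(q["tool_rot"],3).tolist(),q["ft_force"],q["grip_width"])
E
```

```text
1.75 [510.62637064  26.90993034 303.84601659] [[-0.997, 0.08, 0.001], [0.08, 0.997, -0.002], [-0.001, -0.001, -1.0]] [0.26341536 0.90009702 0.32513982] 0.01929205325849325
```

View pics/wrist1.png

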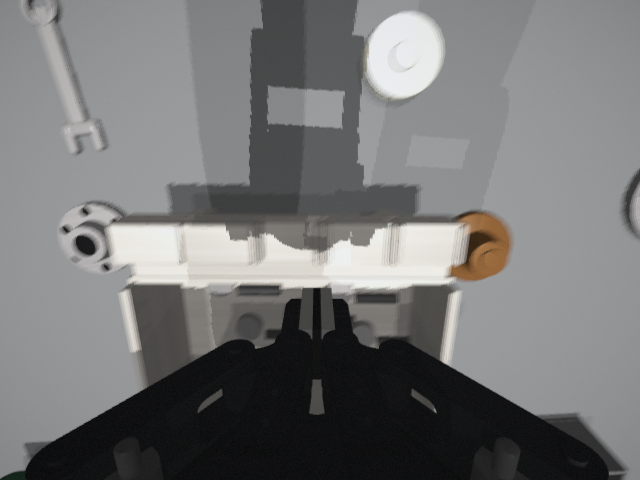

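View pics/scene1.png

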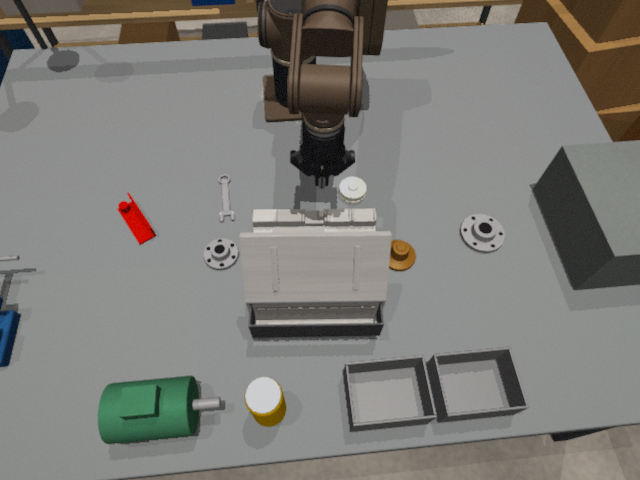

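The wrist view is slightly motion-blurred. It shows the rail at (107–470, 213–288) and the fingertips near (317,290), overlapping the tub. I'll retake it settled and fit the frame from wrist depth.

```bash
python3 - <<'E'
from plant import r, vision
from h import *
s=vision.snapshot("wrist"); s=vision.snapshot("wrist"); cv2.imwrite("pics/wrist2.png",cv2.resize(s["frame"][190:310,80:500],None,fx=1.9,fy=1.9)); np.savez("/tmp/wrist2.npz",**s)
q=r.sense();print(q["t"],q["tcp_pos"],np.round(q["tool_rot"],3).tolist(),q["ft_force"],q["grip_width"])
P=cloud(s)[190:300].reshape(-1,3)
cen=np.array([514.8,8.5]);yaw=np.radians(-4.3)
for it in range(4):
    X=np.array([np.cos(yaw),np.sin(yaw)]);Y=np.array([-X[1],X[0]])
    lx=(P[:,:2]-cen)@X; ly=(P[:,:2]-cen)@Y
    m=(P[:,2]>110)&(P[:,2]<137)&(abs(lx)<26)&(abs(ly)<160)
    ys=np.arange(-130,131,10);fr=[]
    for y in ys:
        k=m&(abs(ly-y)<5); fr.append(np.percentile(lx[k],1) if k.sum()>3 else np.nan)
    fr=np.array(fr); g=~np.isnan(fr); p=np.polyfit(ys[g],fr[g],1); yaw-=p[0]
print("yaw",np.degrees(yaw),"front",p[1],fr.round(1).tolist(),np.percentile(ly[m],[0,1,99,100]).round(1))
for y in range(-144,145,4):
    k=(abs(lx)<12)&(abs(ly-y)<2)&(P[:,2]>100)&(P[:,2]<140); print(y,k.sum(),np.median(P[k,2]).round(1) if k.sum() else '',end=" | ")
E
```

```text
1.85 [508.92364584  30.3920099  303.43003859] [[-0.997, 0.076, -0.001], [0.076, 0.997, 0.001], [0.001, 0.0, -1.0]] [ 0.68161196 -0.55271699 -0.22614823] 0.1447115927582791
yaw -4.5004661253362945 front -19.88378539062258 [-19.9, -19.9, -19.9, -20.0, -19.9, -19.8, -20.0, -19.9, -19.9, -20.0, -19.9, -19.7, -19.8, -19.8, -19.6, -19.7, -19.9, -19.9, -19.9, -19.9, -19.9, -19.9, -19.9, -20.0, -19.9, -19.9, -19.9] [-138.9 -135.2  136.9  140.5]
-144 0  | -140 19 124.1 | -136 133 125.1 | -132 143 125.1 | -128 154 125.2 | -124 142 125.2 | -120 146 125.3 | -116 151 125.2 | -112 138 125.3 | -108 150 125.3 | -104 150 125.2 | -100 143 125.2 | -96 146 125.1 | -92 145 125.2 | -88 146 125.2 | -84 156 124.5 | -80 139 125.1 | -76 140 125.2 | -72 152 125.1 | -68 142 125.1 | -64 145 125.2 | -60 148 125.3 | -56 149 125.2 | -52 146 125.2 | -48 142 125.3 | -44 151 125.2 | -40 147 125.3 | -36 146 125.2 | -32 148 125.2 | -28 149 124.5 | -24 148 125.0 | -20 179 117.3 | -16 137 117.3 | -12 137 117.1 | -8 136 117.3 | -4 140 117.2 | 0 139 117.3 | 4 136 117.3 | 8 140 117.2 | 12 140 117.3 | 16 140 117.1 | 20 139 117.0 | 24 130 124.6 | 28 146 124.5 | 32 154 124.9 | 36 139 122.4 | 40 144 122.2 | 44 144 122.3 | 48 147 122.2 | 52 140 122.2 | 56 143 122.3 | 60 144 122.3 | 64 142 122.3 | 68 149 122.0 | 72 139 122.3 | 76 145 122.3 | 80 171 124.3 | 84 143 124.4 | 88 145 125.0 | 92 118 122.3 | 96 146 122.3 | 100 142 122.2 | 104 143 122.1 | 108 141 122.2 | 112 143 122.2 | 116 144 122.1 | 120 141 122.1 | 124 141 122.2 | 128 147 122.1 | 132 143 122.3 | 136 196 124.2 | 140 62 124.8 | 144 0  |
```

View pics/wrist2.png

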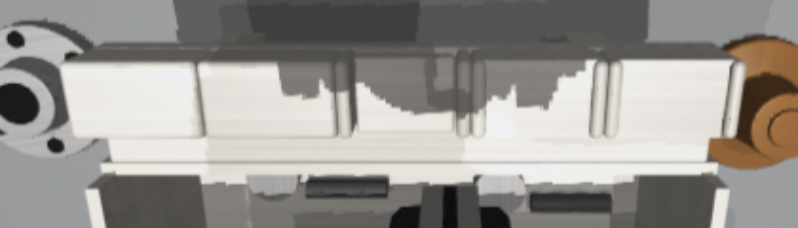

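The wrist depth gives a clean profile. The rail top is at about 125.2, the recess floors at about 122.2 on the +56 and +112 blocks, and the notch floor at about 117.2 for y from -22 to 22 on the middle block. Next I'll centre above the notch and lower partway.

>>> jog_arm --commands "-0.6 -2.1 0 0 0 0 -1; -0.6 -2.1 2 0 0 0 -1; -0.6 -2.1 5 0 0 0 -1; -0.6 -2.1 7 0 0 0 -1; -0.6 -2.1 7 0 0 0 -1"

```text
t: 2.35
tcp_pos: [510.8, 11.7, 230.3]
tool_rot: [[-0.997, 0.072, -0.008], [0.072, 0.997, 0.002], [0.008, 0.001, -1.0]]
ft_force: [-0.7, 0.7, -0.4]
grip_width: -0.1
```

```bash
python3 - <<'E'
from plant import r, vision
from h import *
L=[];F=[]
for i in range(8):
    s=vision.snapshot("wrist"); q=r.sense(); L.append(q["tcp_pos"]);F.append(q["ft_force"])
print(q["t"],np.mean(L,0).round(2),np.std(L,0).round(2),np.mean(F,0).round(2),np.std(F,0).round(2))
cv2.imwrite("pics/wrist3.png",s["frame"])
s=vision.snapshot("scene"); cv2.imwrite("pics/scene3.png",cv2.resize(s["frame"][130:270,220:420],None,fx=4,fy=4))
E
```

```text
2.75 [513.58  10.49 234.92] [0.69 0.48 1.06] [-0.1  -0.07  0.52] [0.5  0.76 0.83]
```

View pics/wrist3.png

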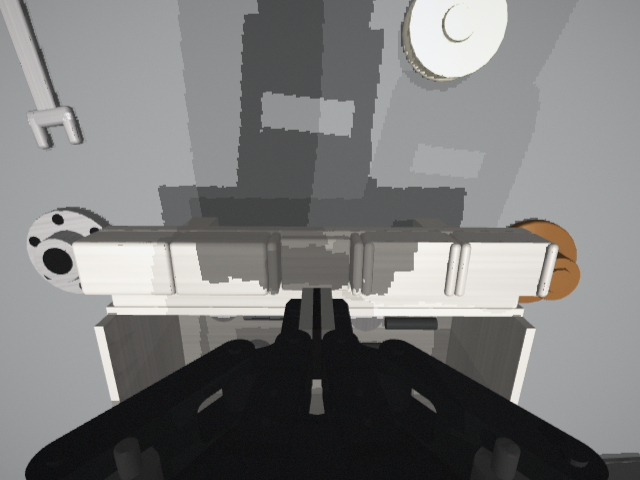

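View pics/scene3.png

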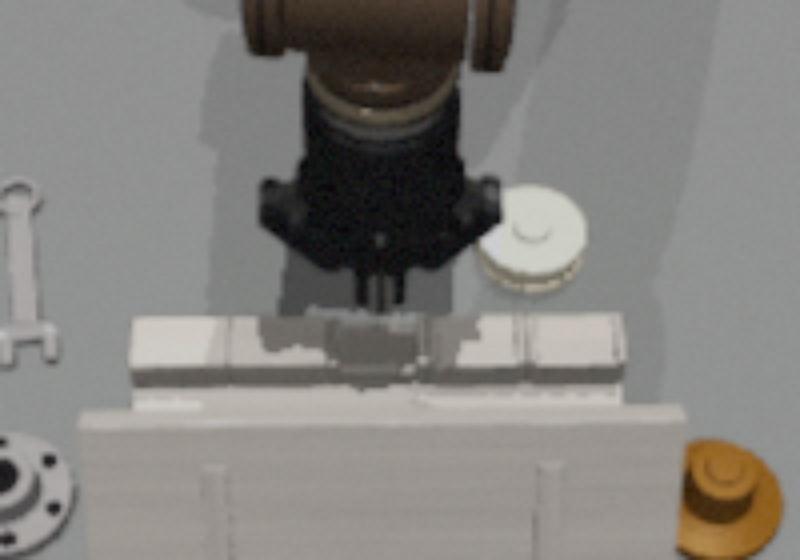

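The fingertips (col 317) line up with the notch (cols 280–352). I'll lower gently, checking the force as I go.

>>> jog_arm --commands "0 0 1 0 0 0 -1; 0 0 2 0 0 0 -1; 0 0 2.7 0 0 0 -1; 0 0 3 0 0 0 -1; 0 0 3 0 0 0 -1"

```text
t: 3.3
tcp_pos: [512.9, 9.9, 202.8]
tool_rot: [[-0.997, 0.074, -0.002], [0.074, 0.997, 0.0], [0.002, 0.0, -1.0]]
ft_force: [-0.3, 0.3, 0.1]
grip_width: 0.1
```

>>> jog_arm --commands "0 0 0.3 0 0 0 -1; 0 0 0.6 0 0 0 -1; 0 0 0.8 0 0 0 -1; 0 0 1 0 0 0 -1; 0 0 1 0 0 0 -1"

```text
t: 3.8
tcp_pos: [513.2, 9.9, 193.6]
tool_rot: [[-0.997, 0.074, -0.001], [0.074, 0.997, 0.0], [0.001, 0.0, -1.0]]
ft_force: [0.4, -0.1, 0.0]
grip_width: 0.1
```

```bash
cat > m.py <<'E'
from plant import r, vision
from h import *
import sys
L=[];F=[];M=[]
for i in range(6):
    s=vision.snapshot("wrist"); q=r.sense(); L.append(q["tcp_pos"]);F.append(q["ft_force"]);M.append(q["moment"])
print(q["t"],np.mean(L,0).round(2),np.std(L,0).round(2),np.mean(F,0).round(2),np.std(F,0).round(2),np.mean(M,0).round(2))
if len(sys.argv)>1:
    s=vision.snapshot("scene"); cv2.imwrite(f"pics/scene{sys.argv[1]}.png",s["frame"][100:400,180:480])
E
python3 m.py
```

```text
4.1 [513.41   9.86 194.02] [0.06 0.01 0.1 ] [0.01 0.06 0.18] [0.55 0.34 0.53] [-0.01 -0.01  0.01]
```

The tips are at about z 121, below the rail top and the recess floors, with no contact. That agrees with this being the deep notch. I'll keep going in small steps to find the pad.

>>> jog_arm --commands "0 0 0.15 0 0 0 -1; 0 0 0.3 0 0 0 -1; 0 0 0.45 0 0 0 -1; 0 0 0.6 0 0 0 -1; 0 0 0.6 0 0 0 -1"

```text
t: 4.6
tcp_pos: [513.4, 9.8, 188.2]
tool_rot: [[-0.997, 0.074, -0.0], [0.074, 0.997, -0.0], [0.0, -0.0, -1.0]]
ft_force: [-0.4, -0.1, 2.7]
grip_width: -0.0
```

```bash
python3 m.py
```

```text
4.9 [513.36   9.87 188.19] [0.01 0.01 0.05] [-1.49  0.36  3.46] [0.36 0.8  0.36] [0.02 0.3  0.02]
```

There is contact at 3.4 N with a spring-like force, so this is the pad. I'll press down to the stop.

>>> jog_arm --commands "0 0 0.15 0 0 0 -1; 0 0 0.3 0 0 0 -1; 0 0 0.4 0 0 0 -1; 0 0 0.5 0 0 0 -1; 0 0 0.5 0 0 0 -1"

```text
t: 5.4
tcp_pos: [513.4, 9.9, 182.9]
tool_rot: [[-0.997, 0.074, 0.0], [0.074, 0.997, -0.0], [-0.0, -0.0, -1.0]]
ft_force: [-1.5, 0.9, 3.7]
grip_width: 0.1
```

```bash
python3 m.py 5
```

```text
5.7 [513.37   9.86 182.87] [0.01 0.01 0.05] [-2.05 -0.19  3.93] [0.54 0.32 0.57] [ 0.04  0.32 -0.  ]
```

View pics/scene5.png

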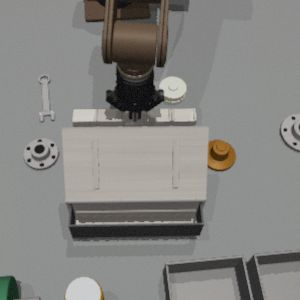

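The picture shows the lid still up (lid panel at (65–208, 127–205)) and the force at about 4 N, so the pad isn't on its stop yet. I'll press further.

>>> jog_arm --commands "0 0 0.1 0 0 0 -1; 0 0 0.15 0 0 0 -1; 0 0 0.2 0 0 0 -1; 0 0 0.2 0 0 0 -1; 0 0 0.2 0 0 0 -1"

```text
t: 6.25
tcp_pos: [513.4, 9.9, 181.6]
tool_rot: [[-0.997, 0.074, -0.0], [0.074, 0.997, -0.0], [0.0, -0.0, -1.0]]
ft_force: [-3.8, 0.2, 8.7]
grip_width: -0.0
```

```bash
python3 m.py 6
```

```text
6.55 [513.41   9.87 181.63] [0.01 0.01 0.01] [-3.66  0.39  7.9 ] [0.64 0.45 0.82] [0.08 0.64 0.01]
```

View pics/scene6.png

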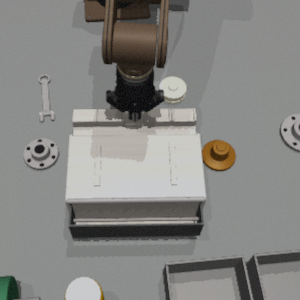

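The lid has begun to fall and the force rose to 8 N with motion stalling, which suggests the pad is on its stop. I'll push slightly more and hold while the lid drops.

>>> jog_arm --commands "0 0 0.1 0 0 0 -1; 0 0 0.1 0 0 0 -1; 0 0 0.1 0 0 0 -1; 0 0 0.1 0 0 0 -1; 0 0 0.1 0 0 0 -1"

```text
t: 7.1
tcp_pos: [513.5, 9.9, 181.5]
tool_rot: [[-0.997, 0.073, -0.001], [0.073, 0.997, -0.0], [0.001, -0.0, -1.0]]
ft_force: [-5.4, 0.8, 11.5]
grip_width: 0.1
```

```bash
python3 m.py; python3 m.py; python3 m.py 7
```

```text
7.4 [513.47   9.86 181.55] [0.01 0.01 0.01] [-6.02  1.08 12.29] [0.39 0.35 0.17] [ 0.09  1.06 -0.02]
7.7 [513.47   9.87 181.55] [0.   0.01 0.01] [-5.84  0.9  12.08] [0.77 0.34 0.58] [0.12 1.03 0.  ]
8.0 [513.47   9.86 181.55] [0.01 0.01 0.01] [-6.28  0.39 12.38] [0.55 0.39 0.38] [0.11 1.07 0.02]
```

View pics/scene7.png

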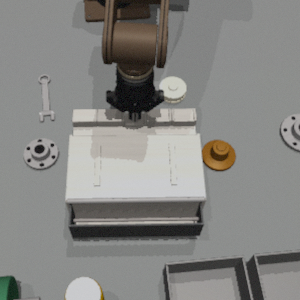

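The pad is on its stop: 12 N with no further motion. Next I'll check the lid angle by depth.

```bash
cat > lid.py <<'E'
from plant import r, vision
from h import *
for n in ["scene","top"]:
    s=vision.snapshot(n); P=cloud(s).reshape(-1,3); cen=np.array([513.5,9.]); yaw=np.radians(-4.3)
    X=np.array([np.cos(yaw),np.sin(yaw)]);Y=np.array([-X[1],X[0]])
    bx=(P[:,:2]-cen)@X-125; by=(P[:,:2]-cen)@Y
    for c in range(-150,100,20):
        k=(abs(bx-c)<8)&(abs(abs(by)-95)<30)&(P[:,2]>20)
        print(n,c,k.sum(),np.median(P[k,2]).round(1) if k.sum() else '',end=' | ')
    k=(abs(by)<14)&(abs(bx+125)<10)
    print('\n notch',k.sum(),np.median(P[k,2]).round(1))
E
python3 lid.py
```

```text
scene -150 10 123.1 | scene -130 322 126.1 | scene -110 620 116.1 | scene -90 209 102.2 | scene -70 242 125.0 | scene -50 338 125.5 | scene -30 356 125.6 | scene -10 370 125.5 | scene 10 378 125.6 | scene 30 398 125.4 | scene 50 422 125.2 | scene 70 499 124.8 | scene 90 147 123.3 | 
 notch 247 395.2
top -150 0  | top -130 221 121.7 | top -110 173 121.1 | top -90 199 97.8 | top -70 147 119.8 | top -50 224 120.9 | top -30 243 121.8 | top -10 240 121.6 | top 10 234 122.0 | top 30 234 121.5 | top 50 233 121.3 | top 70 236 121.0 | top 90 74 121.1 | 
 notch 116 392.2
```

The lid is level at about 125 mm along its whole length, so it is fully shut. I'll lift straight up to let the pad spring back.

>>> jog_arm --commands "0 0 -0.5 0 0 0 -1; 0 0 -1 0 0 0 -1; 0 0 -2 0 0 0 -1; 0 0 -3.5 0 0 0 -1; 0 0 -5 0 0 0 -1"

```text
t: 8.65
tcp_pos: [513.2, 9.9, 230.2]
tool_rot: [[-0.997, 0.074, -0.0], [0.074, 0.997, 0.0], [0.0, 0.0, -1.0]]
ft_force: [0.6, 0.4, -0.6]
grip_width: 0.2
```

>>> jog_arm --commands "0 0 -3 0 0 0 -1; 0 0 -6 0 0 0 -1; 1.5 2 -8 0 0 0 -1; 3 6 -8 0 0 0 -1; 4 8 -8 0 0 0 -1"

```text
t: 9.15
tcp_pos: [479.1, 94.2, 311.7]
tool_rot: [[-0.997, 0.073, 0.003], [0.073, 0.997, 0.001], [-0.003, 0.001, -1.0]]
ft_force: [0.3, -0.1, -0.8]
grip_width: 0.0
```

>>> jog_arm --commands "0 4 0 0 0 0 -1; 0 8 0 0 0 0 -1; 0 11 0 0 0 0 -1; 0 13 0 0 0 0 -1; 0 13 0 0 0 0 -1"

```text
t: 9.65
tcp_pos: [488.8, 224.2, 310.3]
tool_rot: [[-0.998, 0.07, 0.001], [0.07, 0.998, 0.001], [-0.001, 0.001, -1.0]]
ft_force: [-0.3, -1.3, -0.2]
grip_width: 0.3
```

```bash
python3 m.py; python3 lid.py; python3 - <<'E'
from plant import r, vision
from h import *
for n in ["scene","top"]:
    s=vision.snapshot(n); cv2.imwrite(f"pics/{n}9.png",s["frame"]); np.savez(f"/tmp/{n}9.npz",**s)
    d=cv2.absdiff(s["frame"],load(n+"0")["frame"]).max(2); cv2.imwrite(f"pics/{n}diff.png",d)
E
```

```text
9.95 [488.95 221.88 310.06] [0.08 0.62 0.06] [-0.21 -0.52  0.16] [0.23 0.22 0.32] [-0.01  0.01  0.01]
scene -150 9 122.9 | scene -130 307 125.8 | scene -110 621 116.5 | scene -90 212 102.2 | scene -70 247 124.8 | scene -50 337 125.3 | scene -30 359 125.6 | scene -10 373 125.4 | scene 10 382 125.5 | scene 30 397 125.3 | scene 50 408 125.2 | scene 70 483 124.8 | scene 90 152 123.3 | 
 notch 96 119.0
top -150 0  | top -130 257 121.7 | top -110 203 121.6 | top -90 233 98.2 | top -70 168 120.1 | top -50 249 120.8 | top -30 247 121.8 | top -10 237 121.4 | top 10 238 121.2 | top 30 239 121.7 | top 50 236 121.3 | top 70 235 121.2 | top 90 75 121.7 | 
 notch 86 114.9
```

View pics/scene9.png

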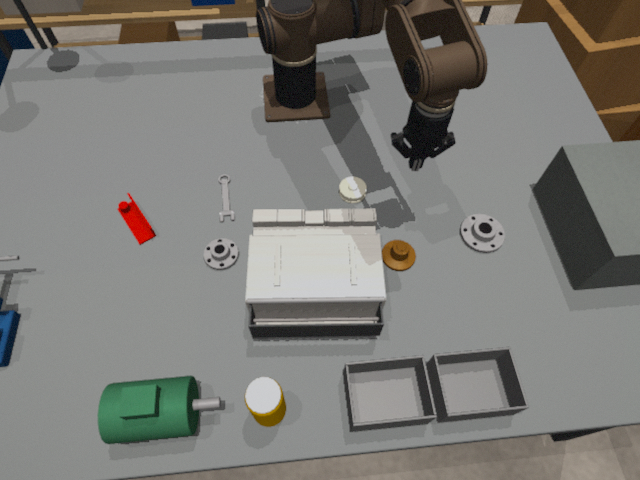

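View pics/topdiff.png

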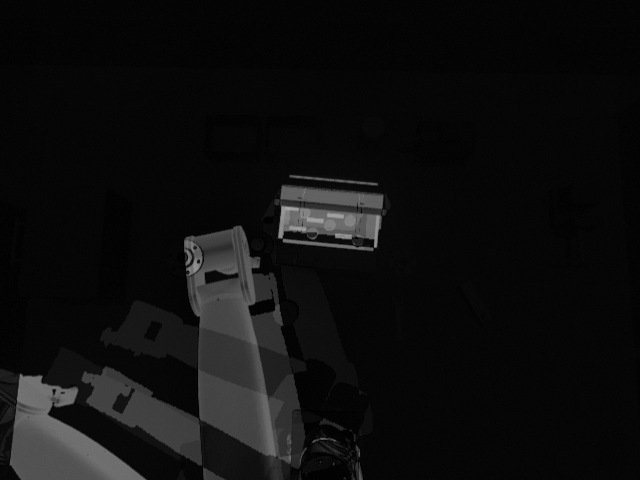

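The final scene view shows the lid shut (panel at (247–385, 235–300)) and the arm clear at about (425,140). In the top difference picture only the lid, the arm and shadows changed, and the loose parts show no change. The notch floor reads 119.0 in the scene view and 114.9 in the top view, matching its first readings, so the pad is back up. I'm handing it in.

```bash
python3 -c "
from plant import r
q=r.sense();print(q['t'],abs(q['joint_velocities']).max() if hasattr(q['joint_velocities'],'max') else q['joint_velocities'],q['ft_force']);print(r.finish_job())"
```

```text
10.15 0.3297881875690344 [ 0.13527119  0.06642287 -0.10349143]
the job is handed in; nothing more can be done
None
```

The lid is unlocked and fully shut, and the release pad has sprung back up. I handed the job in at t ≈ 10.2 s of the 64 s allowed.

- **Finding the notch:** camera depth showed the middle block's floor 8 mm below the rail top. The two +y blocks were only 3 mm down and the other two plain. The closed fingertips confirmed it by touch: they went below the level of the recess floors without contact, then met the springy pad. I did not probe the other four blocks.
- **Pressing the pad:** I pushed it onto its stop, where the force reached about 12 N with no further motion, and the lid fell by itself. A sideways force of about 6 N also showed during the hold and vanished on lifting.
- **Last checks:**
  - The lid reads level along its length, at about 125 mm in the scene camera and 121 mm in the top camera, a calibration offset seen throughout.
  - The notch floor is back at its original reading in both cameras.
  - The before-and-after top pictures show no visible shift in the loose parts. The arm hid part of the large flange in the top view, but the scene view shows it where it was.
  - The arm stands clear with zero force.

No check failed.

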